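# Sort the scouring block from the polishing block by feel

## Robot

A 6-joint arm with a two-finger parallel gripper is mounted at the origin on a cart in front of the work surface, level with it; the furniture and walls round the work are solid. World frame = base frame: x ahead of the robot, y to its left, z up, the work surface at z = 0. Lengths are in m, angles in rad, forces in N, time in s.
With the tool pointing down it reaches from about 0.4 to 0.925 m from the base axis. Payload 3.4 kg.
Tool frame: the origin (TCP) lies midway between the tips of the shut fingers; the grasp point (between the pads) lies 19 mm behind it (bot.grip_point_offset is the distance from the TCP to the grasp point, in m); z points along the fingers, y is the line along which they close (so a half turn about z gives the same grasp; the last joint's range is limited). The gripper opens to 85 mm and grips with 20 to 120 N. Pads are 22 mm wide; open, the fingers measure 114 mm over their backs; the gripper's body (76 mm by 85 mm) begins 54 mm behind the grasp point. The pads swing forward as they close: fully open they stand 13 mm farther back than shut.
Start: joints at [-0.073, 0.307, 1.506, -0, 1.328, -0.073], TCP at [0.575, -0, 0.231] pointing down, gripper open.
Joint ranges: [-3.12, 3.12], [-1.05, 2.28], [0.14, 2.33], [-1.42, 4.57], [0.1, 2.73], [-2.68, 2.68]. Speed limits (rad/s): [2.57, 2.57, 3.14, 3.14, 3.14, 3.14].

## Interface

Orientations are given as a unit quaternion [w, x, y, z].
In Python, from cell import readout, camera, camera_info, ticket, bot gives the robot as it stands.
- The arm moves only by the tool drive_tool, never from a script. Its argument "commands" is a list that holds one entry, the list of rows, each a list of 7 numbers: the turn, a rotation vector about the tool's x, y, z normalised to -1 to 1, where 1 is pi rad, then the shift along the tool's x, y, z normalised to -1 to 1, where 1 is 300 mm, then the opening, from -1 (shut) to 1 (fully open). A call has 1 to 12 rows; each row is the pose to reach, as a shift and turn from the pose commanded when the call began, along the tool's axes at that moment, turning the shorter way round; what a row does not reach only later rows make up. A row lasts 1/8 s, in which the tool goes at most 62.5 mm and 10.7 degrees, less where a joint would pass 70% of its speed; a pose out of reach is approached as far as the arm can. A call with a number of a shift or a turn outside -1 to 1 is refused whole. A call with a gripper value outside its range is refused whole. The fingers move at their own pace and stop on an object; "squeeze" is the grip in N (left out, the last holds). Time passes only in rows, so rows that repeat a pose let the fingers close. It gives the time, the measured TCP pose, the force, the opening and the grip force at its end, in the units of the state.
- readout.observe(): the state, without advancing time (a new reading comes with each control period).
- camera(name): name is "scene" or "side" or "wrist"; returns (picture, depth): 420x560x3 uint8, red, green, blue; 420x560 float32, m along the optical axis (not along the pixel's ray), 0 where there is no reading.
- camera_info(name): a dict with "intrinsics" (3x3 intrinsics, pixels), "pose" (4x4, takes a point from camera to world coordinates). Camera axes: x right, y down, z forward; pixel columns grow to the right and rows downward; lengths in m; the calibration is good to about 2 mm. A picture is of the moment at which its call begins: read the wrist's pose just before it. camera_info takes no time and is no camera call; for the wrist camera it gives the pose at the moment of the call.
- ticket.finish_job(): hands the job in; it is judged then, once.
The state is a dict: "time": time; "q": joint angles; "dq": joint speeds; "joint_torque": joint torques, N m; "position": TCP position; "ee_rot": TCP orientation; "wrist_force": force on the tool from outside, world axes, zero at the start; "torque": the same for the moment, N m; "opening": opening from 0.0 (shut) to 1.0 (fully open); "finger_force": force on a finger pad.
Only numpy, scipy, OpenCV 4.12 (cv2) and the standard library are available. Lean on these libraries where they do the work, as an engineer would, in place of code of your own. Each camera call takes 0.05 s, during which the arm holds its last target. There are 200 camera calls.

## Task

Two round cleaning blocks that look alike stand on the white paper discs: one has a rough scouring underside that would scratch the glass hob, the other a smooth polishing one. Draw them over the worktop by their blue knobs and feel which drags harder; bring the rough, hard-dragging block to the middle of the orange mat and the smooth, easy-sliding one to the middle of the green mat. Slide them flat on the surface all the way, never lifting or tipping them, and let go of both.

Things in the scene. Friction and masses are not known exactly. Their poses are not given: they have to be found in the camera images.
- paper_left: Left white disc of baking paper, 110 mm across, paper-thin, fixed; origin at its middle, at worktop height. One cleaning block starts centred on it: 0.8 kg, white disc 90 mm across, 16 mm high, grey pad below; on top at its centre an upright round blue knob, 32 mm thick, its top 40 mm above the worktop
- paper_right: Right white disc of baking paper, like the left one. The other block starts centred on it, alike in shape, size, colour and weight. One block is rough and one smooth, in either order; nothing shows which. Slid level with a loose hold, the rough one resists with over 6.5 N, the smooth one with under 2 N; held tight or pressed down, each drags more. The state does not follow the blocks as they move
- mat_orange: Round orange mat for the rough block, 170 mm across, fixed, 0.6 mm thin: blocks slide onto it with no edge to catch on and drag as on the worktop. White dot in its middle. Origin: its middle, at worktop height, z up. The mats lie farther from the robot than the blocks, one left and one right, in either order
- mat_green: Round green mat for the smooth block, otherwise like the orange one; origin at its middle

How it is judged:
By the outcome, as a careful person would: the job done as asked, in the order asked, and still so for the second after the job is handed in, with the robot touching nothing.
It also fails if it takes over 58 s, if anything falls off the work surface, if the arm or the gripper's body presses on something with over 40 N, if the wrist force passes 120 N, or if a joint passes its speed limit or range.

## Working session

There is one attempt and no reset: what is moved stays moved. The work goes in short steps, Python scripts to look and compute and a tool call to move; the robot and the scene stay as the last step left them, time stands still between calls to the robot, and variables do not carry over. Pictures are saved under pics/ and viewed, at most 10 in all, crops included, and the job is handed in when it is done.

Besides the shell and the picture viewer there is one more tool, called in YAML: its name, and indented under it one key for each argument. drive_tool: Moves the arm, as the interface text tells. Its arguments: {"type":"object","properties":{"commands":{"type":"array"},"squeeze":{"type":"number"}},"required":["commands"]}

```bash
mkdir -p pics; cat > h.py <<'E'
import numpy as np,cv2
from cell import readout,camera,camera_info,ticket,bot
def pts(name):
    I=camera_info(name);im,d=camera(name)
    K=np.array(I["intrinsics"]);T=np.array(I["pose"])
    v,u=np.mgrid[:d.shape[0],:d.shape[1]]
    c=np.stack([(u-K[0,2])/K[0,0]*d,(v-K[1,2])/K[1,1]*d,d],-1)
    return im,d,c@T[:3,:3].T+T[:3,3]
E
python3 - <<'E'
from h import *
im,d,P=pts("scene")
cv2.imwrite("pics/a.png",im[:,:,::-1])
hsv=cv2.cvtColor(im,cv2.COLOR_RGB2HSV)
for n,lo,hi in [("blue",100,130),("green",40,85),("orange",5,22)]:
    m=cv2.inRange(hsv,(lo,110,60),(hi,255,255))
    k,l,s,c=cv2.connectedComponentsWithStats(m)
    for i in range(1,k):
        if s[i,4]>60:
            p=P[(l==i)&(d>0)]
            print(n,s[i],c[i].round(),"mid",((p.min(0)+p.max(0))/2).round(4),"med",np.median(p,0).round(4),"ext",np.ptp(p,axis=0).round(3))
s=readout.observe();print(s)
E
```

```text
blue [220 139  36   8 137] [238. 143.] mid [0.6247 0.468  0.0123] med [0.6247 0.4618 0.0126] ext [0.1   0.043 0.024]
blue [224 197  16  16 194] [232. 205.] mid [0.4605 0.1212 0.021 ] med [0.44   0.0722 0.0326] ext [0.065 0.11  0.043]
blue [260 231  17  19 246] [268. 241.] mid [ 0.4625 -0.0499  0.0222] med [ 0.4417 -0.0818  0.0338] ext [0.063 0.076 0.041]
green [ 359  261  110   64 5307] [413. 292.] mid [ 0.6032 -0.2643  0.0016] med [ 0.5994 -0.2724  0.0015] ext [0.168 0.169 0.006]
green [340 359  19  10  72] [348. 364.] mid [ 0.407  -0.3708  0.0213] med [ 0.4058 -0.37    0.0208] ext [0.015 0.023 0.005]
green [353 371  16  11  64] [361. 376.] mid [ 0.4081 -0.3947  0.0229] med [ 0.4075 -0.3949  0.023 ] ext [0.014 0.019 0.004]
orange [ 424    0  136   84 5941] [491.  45.] mid [2.8798 1.5666 0.04  ] med [2.7915e+00 1.5163e+00 1.7000e-03] ext [0.329 1.103 0.362]
orange [421  77  14  10  89] [426.  81.] mid [ 2.6682  1.9073 -0.3124] med [ 2.7957  2.0361 -0.3278] ext [0.309 0.397 0.098]
orange [306  80  23  17 316] [317.  88.] mid [ 1.4738  1.395  -0.0898] med [1.0213 0.7058 0.0681] ext [0.
[... 1266 characters left out ...]
rray([-7.34953492e-02,  3.07569583e-01,  1.50762318e+00, -1.36005355e-05,
        1.32842335e+00, -7.35335259e-02]), 'dq': array([ 2.39597559e-04, -1.48689373e-03, -1.16167189e-03,  3.82069925e-04,
       -7.35983375e-04, -5.51313238e-05]), 'joint_torque': array([-4.50437692e-04, -4.58917451e+01, -2.52864271e+01, -2.32555876e-04,
        5.54041617e-03, -2.36013568e-05]), 'position': array([5.74321394e-01, 2.31999760e-05, 2.30401948e-01]), 'ee_rot': array([-7.61703181e-04,  7.07091763e-01,  7.07121075e-01, -6.65921552e-04]), 'wrist_force': array([0.02434885, 0.32967597, 0.1351874 ]), 'torque': array([ 0.00503558, -0.01060889, -0.03134531]), 'finger_force': 0.0, 'opening': 0.9999584369677119}
```

View pics/a.png

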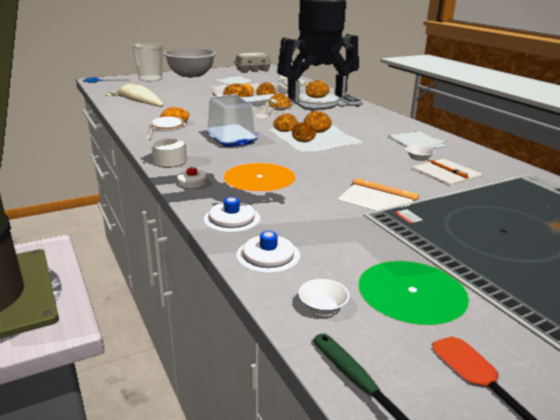

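The scene shows the blocks at (232,205) and (268,241), the orange mat at (259,177) and the green mat at (413,290). A bowl at (323,297) and a small dish at (192,178) stand near the routes. Next I'll get precise positions and an obstacle height map.

```bash
python3 - <<'E'
from h import *
im,d,P=pts("wrist")
cv2.imwrite("pics/w.png",im[:,:,::-1])
hs=cv2.cvtColor(im,cv2.COLOR_RGB2HSV)
for cam in ("wrist","side","scene"):
    if cam!="wrist": im,d,P=pts(cam)
    if cam=="side": cv2.imwrite("pics/s.png",im[:,:,::-1])
    hsv=cv2.cvtColor(im,cv2.COLOR_RGB2HSV)
    ok=(d>0)&(P[...,0]>.35)&(P[...,0]<.75)&(abs(P[...,1])<.38)
    for n,lo,hi in [("blue",100,130),("green",40,85),("orange",5,22)]:
        m=cv2.inRange(hsv,(lo,110,40),(hi,255,255))*ok.astype(np.uint8)
        k,l,s,c=cv2.connectedComponentsWithStats(m)
        for i in range(1,k):
            if s[i,4]>60:
                p=P[l==i]
                if n=="blue": p=p[(p[:,2]>.037)&(p[:,2]<.045)]
                if len(p)>5: print(cam,n,s[i],"mid",((p.min(0)+p.max(0))/2).round(4),"mean",p.mean(0).round(4),"ext",np.ptp(p,axis=0).round(3))
    # obstacles
    m=(ok&(P[...,2]>.012)&(P[...,2]<.15)).astype(np.uint8)
    k,l,s,c=cv2.connectedComponentsWithStats(m)
    for i in range(1,k):
        if s[i,4]>60:
            p=P[l==i];print(cam,"obs",c[i].round(),p.min(0).round(3),p.max(0).round(3))
E
```

```text
wrist blue [123  74  39  36 807] mid [0.4465 0.0854 0.0401] mean [0.4478 0.0852 0.04  ] ext [0.031 0.03  0.006]
wrist blue [147 228  31  32 565] mid [ 0.4498 -0.0682  0.0398] mean [ 0.4505 -0.0668  0.04  ] ext [0.03  0.03  0.006]
wrist green [ 240  315  126   83 7704] mid [ 0.6039 -0.1492  0.1534] mean [ 0.6051 -0.239   0.004 ] ext [0.166 0.319 0.309]
wrist obs [150.  91.] [0.402 0.041 0.012] [0.491 0.13  0.043]
wrist obs [168. 236.] [ 0.404 -0.114  0.012] [ 0.494 -0.024  0.043]
wrist obs [191. 371.] [ 0.425 -0.273  0.012] [ 0.493 -0.198  0.026]
side blue [317 195  15  17 194] mid [ 0.4479 -0.0653  0.0391] mean [ 0.4472 -0.0626  0.0392] ext [0.028 0.031 0.004]
side blue [290 233  18  20 265] mid [0.4454 0.0872 0.0392] mean [0.4446 0.091  0.0392] ext [0.029 0.033 0.004]
side green [ 255  153   67   28 1427] mid [ 6.038e-01 -2.599e-01  3.000e-04] mean [ 6.033e-01 -2.564e-01  3.000e-04] ext [0.167 0.171 0.006]
side orange [ 121  257  110   72 6017] mid [5.865e-01 2.537e-01 2.000e-04] mean [5.838e-01 2.607e-01 2.000e-04] ext [0.171 0.172 0.006]
side obs [372. 162.] [ 0.399 -0.38   0.012]
[... 618 characters left out ...]
69 0.17  0.006]
scene green [321 341  18  13  74] mid [ 0.4059 -0.3288  0.0153] mean [ 0.4047 -0.3315  0.0158] ext [0.018 0.027 0.008]
scene green [341 358  18  11  72] mid [ 0.4066 -0.3697  0.0197] mean [ 0.4059 -0.3695  0.0207] ext [0.016 0.02  0.007]
scene orange [ 223  163   72   28 1608] mid [0.5852 0.2505 0.0017] mean [0.583  0.2462 0.0017] ext [0.17  0.173 0.006]
scene obs [191. 176.] [0.396 0.241 0.012] [0.462 0.31  0.039]
scene obs [231. 211.] [0.399 0.038 0.012] [0.488 0.124 0.043]
scene obs [268. 248.] [ 0.402 -0.116  0.012] [ 0.49  -0.028  0.043]
scene obs [323. 292.] [ 0.417 -0.275  0.012] [ 0.492 -0.199  0.026]
scene obs [337. 354.] [ 0.397 -0.38   0.012] [ 0.421 -0.299  0.023]
```

View pics/w.png

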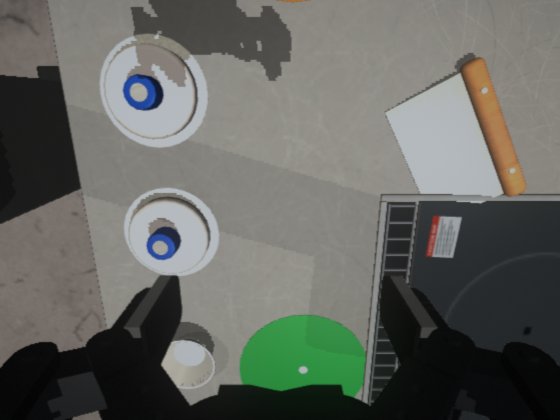

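View pics/s.png

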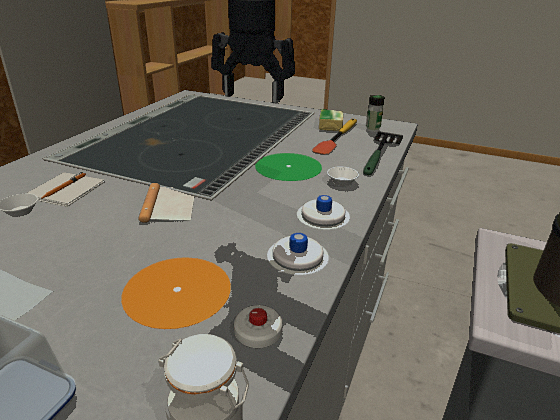

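The wrist view shows both knobs clear at (142,92) and (163,243), with the bowl at (190,362). The side view confirms a ramekin beside the orange mat at (258,325) and a jar at (205,370). The estimated positions are:

| Item | x, y (m) |
|---|---|
| Left block | 0.445, 0.085 |
| Right block | 0.448, -0.069 |
| Orange mat | 0.586, 0.252 |
| Green mat | 0.603, -0.263 |

The tool's x axis is world y, its y axis is world x, and its z axis points down. I'll approach the left block first.

drive_tool:
  commands:
    - [[0, 0, 0, 0.2833, -0.4333, 0.3, 1], [0, 0, 0, 0.2833, -0.4333, 0.3, 1], [0, 0, 0, 0.2833, -0.4333, 0.3, 1], [0, 0, 0, 0.2833, -0.4333, 0.4, 1], [0, 0, 0, 0.2833, -0.4333, 0.5, 1], [0, 0, 0, 0.2833, -0.4333, 0.6, 1], [0, 0, 0, 0.2833, -0.4333, 0.66, 1], [0, 0, 0, 0.2833, -0.4333, 0.7083, 1], [0, 0, 0, 0.2833, -0.4333, 0.7083, 1], [0, 0, 0, 0.2833, -0.4333, 0.7083, 1]]
  squeeze: 20

```text
time: 1.45
position: [0.4454, 0.085, 0.0191]
ee_rot: [0.0, 0.707, 0.707, 0.0]
wrist_force: [-0.7, -0.4, 0.9]
opening: 1.003
finger_force: 0.0
```

drive_tool:
  commands:
    - [[0, 0, 0, 0, 0, 0, -0.2], [0, 0, 0, 0, 0, 0, -0.2], [0, 0, 0, 0, 0, 0, -0.2], [0, 0, 0, 0, 0, 0, -0.4], [0, 0, 0, 0, 0, 0, -0.4], [0, 0, 0, 0, 0, 0, -0.4], [0, 0, 0, 0, 0, 0, -0.4]]
  squeeze: 20

```text
time: 2.33
position: [0.4445, 0.085, 0.0192]
ee_rot: [-0.0, 0.707, 0.707, -0.0]
wrist_force: [-2.0, -0.8, 5.0]
opening: 0.365
finger_force: 19.9
```

drive_tool:
  commands:
    - [[0, 0, 0, 0, 0, 0, -0.2], [0, 0, 0, 0, 0, 0, -0.2], [0, 0, 0, 0, 0.02, 0, -0.2], [0, 0, 0, 0, 0.04, 0, -0.2], [0, 0, 0, 0, 0.06, 0, -0.2], [0, 0, 0, 0, 0.08, 0, -0.2], [0, 0, 0, 0, 0.1, 0, -0.2], [0, 0, 0, 0, 0.12, 0, -0.2]]

```text
time: 3.32
position: [0.468, 0.0843, 0.0173]
ee_rot: [-0.008, 0.707, 0.707, -0.009]
wrist_force: [-18.0, -0.1, 14.6]
opening: 0.4
finger_force: 9.2
```

drive_tool:
  commands:
    - [[0, 0, 0, 0, 0.02, 0, -0.2], [0, 0, 0, 0, 0.04, 0, -0.2], [0, 0, 0, 0, 0.06, 0, -0.2], [0, 0, 0, 0, 0.08, 0, -0.2]]

```text
time: 3.82
position: [0.4922, 0.0843, 0.0173]
ee_rot: [-0.008, 0.707, 0.707, -0.009]
wrist_force: [-18.3, -0.4, 15.5]
opening: 0.402
finger_force: 9.4
```

drive_tool:
  commands:
    - [[0, 0, 0, 0, -0.02, -0.003, -0.2], [0, 0, 0, 0, -0.03, -0.006, -0.2], [0, 0, 0, 0, -0.035, -0.006, -0.2], [0, 0, 0, 0, -0.035, -0.006, -0.2]]

```text
time: 4.32
position: [0.4949, 0.085, 0.0207]
ee_rot: [0.0, 0.707, 0.707, 0.0]
wrist_force: [-1.3, -0.8, -2.0]
opening: 0.401
finger_force: 0.9
```

drive_tool:
  commands:
    - [[0, 0, 0, 0, 0.02, 0, -0.2], [0, 0, 0, 0, 0.04, 0, -0.2], [0, 0, 0, 0, 0.06, 0, -0.2], [0, 0, 0, 0, 0.08, 0, -0.2]]

```text
time: 4.82
position: [0.5035, 0.0845, 0.0196]
ee_rot: [-0.009, 0.707, 0.707, -0.01]
wrist_force: [-24.6, 0.7, 22.4]
opening: 0.399
finger_force: 12.7
```

drive_tool:
  commands:
    - [[0, 0, 0, 0, 0.0, -0.004, -0.2], [0, 0, 0, 0, 0.0, -0.004, -0.2]]

```text
time: 5.08
position: [0.5174, 0.0849, 0.0215]
ee_rot: [-0.001, 0.707, 0.707, -0.001]
wrist_force: [-4.3, -0.4, -2.7]
opening: 0.402
finger_force: 2.1
```

drive_tool:
  commands:
    - [[0, 0, 0, 0, 0.01, -0.002, -0.2], [0, 0, 0, 0, 0.02, -0.002, -0.2]]

```text
time: 5.32
position: [0.5249, 0.0849, 0.0222]
ee_rot: [-0.0, 0.707, 0.707, -0.0]
wrist_force: [-4.2, -0.1, -2.4]
opening: 0.396
finger_force: 2.0
```

drive_tool:
  commands:
    - [[0, 0, 0, 0, 0.01, -0.002, -0.2], [0, 0, 0, 0, 0.02, -0.002, -0.2]]

```text
time: 5.58
position: [0.5308, 0.0849, 0.023]
ee_rot: [-0.0, 0.707, 0.707, -0.0]
wrist_force: [-4.7, 0.9, -2.8]
opening: 0.4
finger_force: 2.1
```

Drag over normal force comes to about 0.85 in every reading: 4.5 N at a slight relief, and 18–25 N when pressed. So the left block is the rough one and goes to the orange mat. I'll grip it lightly and slide it sideways, watching the vertical force.

drive_tool:
  commands:
    - [[0, 0, 0, 0, 0, 0, -0.4], [0, 0, 0, 0, 0, 0, -0.4], [0, 0, 0, 0, 0, 0, -0.4]]
  squeeze: 20

```text
time: 5.95
position: [0.5308, 0.0849, 0.0232]
ee_rot: [0.0, 0.707, 0.707, 0.0]
wrist_force: [-3.7, 0.4, -0.5]
opening: 0.365
finger_force: 20.1
```

drive_tool:
  commands:
    - [[0, 0, 0, 0.02, 0.008, 0, -0.4], [0, 0, 0, 0.04, 0.015, 0, -0.4], [0, 0, 0, 0.06, 0.022, 0, -0.4], [0, 0, 0, 0.08, 0.028, 0, -0.4]]

```text
time: 6.45
position: [0.5399, 0.109, 0.0232]
ee_rot: [0.001, 0.707, 0.707, 0.0]
wrist_force: [-0.2, -5.0, -0.7]
opening: 0.365
finger_force: 20.1
```

drive_tool:
  commands:
    - [[0, 0, 0, 0.03, 0.01, 0, -0.4], [0, 0, 0, 0.08, 0.025, 0, -0.4], [0, 0, 0, 0.13, 0.042, 0, -0.4], [0, 0, 0, 0.18, 0.058, 0, -0.4], [0, 0, 0, 0.23, 0.074, 0, -0.4], [0, 0, 0, 0.28, 0.09, 0, -0.4]]

```text
time: 7.2
position: [0.566, 0.1929, 0.0232]
ee_rot: [0.0, 0.707, 0.707, -0.001]
wrist_force: [-1.9, -6.5, 1.1]
opening: 0.365
finger_force: 20.3
```

drive_tool:
  commands:
    - [[0, 0, 0, 0.05, 0.016, 0, -0.4], [0, 0, 0, 0.1, 0.032, 0, -0.4], [0, 0, 0, 0.14, 0.045, 0, -0.4], [0, 0, 0, 0.17, 0.055, 0, -0.4], [0, 0, 0, 0.19, 0.06, 0, -0.4], [0, 0, 0, 0.195, 0.06, 0, -0.4], [0, 0, 0, 0.195, 0.06, 0, -0.4]]

```text
time: 8.07
position: [0.5843, 0.2516, 0.0232]
ee_rot: [0.0, 0.707, 0.707, 0.0]
wrist_force: [-0.2, -4.6, -0.7]
opening: 0.362
finger_force: 20.2
```

drive_tool:
  commands:
    - [[0, 0, 0, 0, 0, 0, 0], [0, 0, 0, 0, 0, 0, 0.5], [0, 0, 0, 0, 0, 0, 1], [0, 0, 0, 0, 0, -0.05, 1], [0, 0, 0, 0, 0, -0.15, 1], [0, 0, 0, 0, 0, -0.3, 1], [0, 0, 0, -0.2, 0, -0.5, 1], [0, 0, 0, -0.4, 0, -0.7, 1], [0, 0, 0, -0.55, 0, -0.7, 1], [0, 0, 0, -0.55, 0, -0.7, 1]]

```text
time: 9.32
position: [0.5849, 0.0838, 0.2366]
ee_rot: [0.002, 0.708, 0.706, 0.002]
wrist_force: [0.2, 1.3, -0.3]
opening: 0.994
finger_force: 0.0
```

```bash
cat > look.py <<'E'
from h import *
import sys
for cam in ("wrist","side","scene"):
    im,d,P=pts(cam)
    cv2.imwrite(f"pics/{sys.argv[1]}_{cam}.png",im[:,:,::-1])
    hsv=cv2.cvtColor(im,cv2.COLOR_RGB2HSV)
    ok=(d>0)&(P[...,0]>.35)&(P[...,0]<.72)&(abs(P[...,1])<.38)
    for n,lo,hi in [("blue",100,130),("green",40,85),("orange",5,22)]:
        m=cv2.inRange(hsv,(lo,110,40),(hi,255,255))*ok.astype(np.uint8)
        k,l,s,c=cv2.connectedComponentsWithStats(m)
        for i in range(1,k):
            if s[i,4]>100:
                p=P[l==i]
                if n=="blue": p=p[(p[:,2]>.037)&(p[:,2]<.045)]
                else: p=p[abs(p[:,2])<.008]
                if len(p)>5: print(cam,n,"mid",((p.min(0)+p.max(0))/2).round(4),"ext",np.ptp(p,axis=0).round(3))
s=readout.observe();print(s["time"],s["position"])
E
python3 look.py b
```

```text
wrist blue mid [0.5855 0.2402 0.0399] ext [0.027 0.009 0.006]
wrist green mid [ 0.6116 -0.2052  0.0016] ext [0.142 0.053 0.005]
wrist orange mid [0.587  0.2109 0.003 ] ext [0.17  0.086 0.01 ]
side blue mid [ 0.4474 -0.0658  0.0391] ext [0.029 0.03  0.004]
side blue mid [0.5838 0.2553 0.0391] ext [0.029 0.03  0.004]
side green mid [ 6.045e-01 -2.615e-01  3.000e-04] ext [0.168 0.174 0.006]
side orange mid [0.5869 0.2544 0.0017] ext [0.17  0.17  0.008]
scene blue mid [0.5816 0.2462 0.0401] ext [0.029 0.027 0.006]
scene blue mid [ 0.4455 -0.0732  0.0401] ext [0.028 0.029 0.006]
scene green mid [ 0.6027 -0.2649  0.0015] ext [0.167 0.169 0.005]
scene orange mid [0.5856 0.2517 0.0022] ext [0.169 0.174 0.008]
9.475 [0.58397289 0.08635588 0.23367283]
```

The rough block sits within about 3 mm of the orange centre. Next is the right block.

drive_tool:
  commands:
    - [[0, 0, 0, -0.518, -0.455, 0.2, 1], [0, 0, 0, -0.518, -0.455, 0.3, 1], [0, 0, 0, -0.518, -0.455, 0.3, 1], [0, 0, 0, -0.518, -0.455, 0.35, 1], [0, 0, 0, -0.518, -0.455, 0.45, 1], [0, 0, 0, -0.518, -0.455, 0.55, 1], [0, 0, 0, -0.518, -0.455, 0.65, 1], [0, 0, 0, -0.518, -0.455, 0.7, 1], [0, 0, 0, -0.518, -0.455, 0.7, 1], [0, 0, 0, -0.518, -0.455, 0.7, 1]]

```text
time: 10.72
position: [0.4476, -0.068, 0.0229]
ee_rot: [-0.0, 0.707, 0.707, 0.0]
wrist_force: [-0.3, 0.2, -0.7]
opening: 0.995
finger_force: 0.0
```

drive_tool:
  commands:
    - [[0, 0, 0, 0, 0, 0, -0.2], [0, 0, 0, 0, 0, 0, -0.2], [0, 0, 0, 0, 0, 0, -0.2], [0, 0, 0, 0, 0, 0, -0.4], [0, 0, 0, 0, 0, 0, -0.4], [0, 0, 0, 0, 0, 0, -0.4]]
  squeeze: 20

```text
time: 11.48
position: [0.4476, -0.0691, 0.0235]
ee_rot: [0.0, 0.707, 0.707, 0.0]
wrist_force: [0.1, 0.8, 5.6]
opening: 0.366
finger_force: 19.5
```

drive_tool:
  commands:
    - [[0, 0, 0, 0, 0.02, 0, -0.4], [0, 0, 0, 0, 0.04, 0, -0.4], [0, 0, 0, 0, 0.06, 0, -0.4], [0, 0, 0, 0, 0.08, 0, -0.4]]

```text
time: 11.98
position: [0.4706, -0.0689, 0.0235]
ee_rot: [-0.0, 0.707, 0.707, -0.0]
wrist_force: [-2.1, -0.3, 8.1]
opening: 0.363
finger_force: 19.8
```

Drag is only 2.1 N even with 8 N of downward press, so this is the smooth block. It goes to the green mat, with x leading so it clears the bowl.

drive_tool:
  commands:
    - [[0, 0, 0, -0.02, 0.04, -0.001, -0.4], [0, 0, 0, -0.05, 0.1, -0.001, -0.4], [0, 0, 0, -0.08, 0.16, -0.001, -0.4], [0, 0, 0, -0.12, 0.22, -0.001, -0.4], [0, 0, 0, -0.17, 0.28, -0.001, -0.4], [0, 0, 0, -0.22, 0.33, -0.001, -0.4]]

```text
time: 12.72
position: [0.5707, -0.135, 0.0236]
ee_rot: [-0.0, 0.707, 0.707, 0.0]
wrist_force: [-2.3, 1.1, 5.3]
opening: 0.363
finger_force: 20.1
```

drive_tool:
  commands:
    - [[0, 0, 0, -0.06, 0.03, 0, -0.4], [0, 0, 0, -0.12, 0.06, 0, -0.4], [0, 0, 0, -0.18, 0.08, 0, -0.4], [0, 0, 0, -0.24, 0.1, 0, -0.4], [0, 0, 0, -0.3, 0.112, 0, -0.4], [0, 0, 0, -0.36, 0.112, 0, -0.4], [0, 0, 0, -0.4, 0.112, 0, -0.4], [0, 0, 0, -0.42, 0.112, 0, -0.4], [0, 0, 0, -0.427, 0.112, 0, -0.4], [0, 0, 0, -0.427, 0.112, 0, -0.4], [0, 0, 0, -0.427, 0.112, 0, -0.4]]

```text
time: 14.1
position: [0.604, -0.2642, 0.0236]
ee_rot: [0.001, 0.707, 0.707, -0.0]
wrist_force: [-0.5, 0.4, 5.5]
opening: 0.362
finger_force: 20.3
```

Now I'll release, rise and back off toward the middle, then check.

drive_tool:
  commands:
    - [[0, 0, 0, 0, 0, 0, 0], [0, 0, 0, 0, 0, 0, 0.5], [0, 0, 0, 0, 0, 0, 1], [0, 0, 0, 0, 0, -0.05, 1], [0, 0, 0, 0, 0, -0.15, 1], [0, 0, 0, 0, 0, -0.3, 1], [0, 0, 0, 0.3, -0.1, -0.5, 1], [0, 0, 0, 0.6, -0.1, -0.8, 1], [0, 0, 0, 0.88, -0.1, -0.9, 1], [0, 0, 0, 0.88, -0.1, -0.9, 1], [0, 0, 0, 0.88, -0.1, -0.9, 1], [0, 0, 0, 0.88, -0.1, -0.9, 1]]

```text
time: 15.6
position: [0.5749, 0.0041, 0.2977]
ee_rot: [0.002, 0.706, 0.709, 0.003]
wrist_force: [-0.1, -1.1, 0.2]
opening: 0.994
finger_force: 0.0
```

```bash
python3 look.py c
```

```text
wrist blue mid [ 0.6041 -0.263   0.0399] ext [0.028 0.03  0.006]
wrist green mid [ 0.6037 -0.2626  0.002 ] ext [0.166 0.168 0.007]
wrist orange mid [0.5877 0.1785 0.0011] ext [0.112 0.022 0.006]
side blue mid [ 0.6043 -0.2589  0.0391] ext [0.028 0.027 0.004]
side blue mid [0.584  0.2554 0.0391] ext [0.029 0.03  0.004]
side green mid [ 6.049e-01 -2.602e-01  2.000e-04] ext [0.167 0.17  0.005]
side orange mid [0.5867 0.2542 0.0013] ext [0.169 0.171 0.007]
scene blue mid [0.5818 0.2458 0.0397] ext [0.026 0.025 0.005]
scene blue mid [ 0.6031 -0.2675  0.0399] ext [0.031 0.027 0.006]
scene green mid [ 0.6032 -0.2645  0.0014] ext [0.168 0.17  0.006]
scene orange mid [0.5872 0.2488 0.0022] ext [0.174 0.175 0.008]
15.75 [0.57379036 0.00080837 0.29372134]
```

View pics/c_side.png

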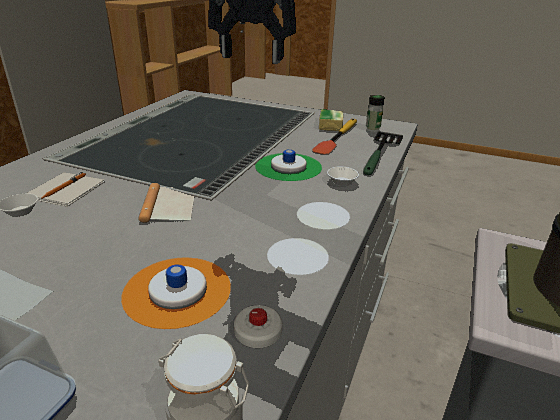

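The blocks sit centred and flat: one on the orange mat at (177,288), the other on the green mat at (289,163). Both are within about 3 mm of centre and the robot is clear.

```bash
python3 -c "
from cell import ticket
print(ticket.finish_job())"
```

```text
the job is handed in; nothing more can be done
None
```

The job is handed in: the left block dragged hard and is on the orange mat, the right one slid easily and is on the green mat, each within about 3–4 mm of the middle, and both are let go.

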